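Press three container lids home in order

ROBOT

A 6-joint arm with a two-finger parallel gripper is mounted at the origin on a cart in front of the work surface, level with it; the furniture and walls round the work are solid. World frame = base frame: x ahead of the robot, y to its left, z up, the work surface at z = 0. Lengths are in mm, angles in degrees, forces in N, time in s.
With the tool pointing down it reaches from about 350 to 850 mm from the base axis. Payload 8.1 kg.
Tool frame: the origin (TCP) lies at the very end of the fingers, on their centre line; the grasp point (between the pads) lies 19 mm behind it; z points along the fingers, y is the line along which they close (so a half turn about z gives the same grasp; the last joint's range is limited). The gripper opens to 85 mm and grips with 20 to 120 N. Pads are 22 mm wide; open, the fingers measure 114 mm over their backs; the gripper's body (76 mm by 85 mm) begins 54 mm behind the grasp point. The pads swing forward as they close: fully open they stand 13 mm farther back than shut.
Start: joints at [70.394, 7.471, 85.268, -0, 87.261, -4.893], TCP at [152.37, 580.335, 231.292] pointing down, gripper open.
Joint ranges: [-169.43, 169.43], [-51.17, 129.36], [1.28, 143.12], [-76.62, 256.62], [0, 156.53], [-152.29, 152.29]. Speed limits (degrees/s): [136.94, 136.94, 159.86, 180, 180, 180].

INTERFACE

Orientations are given as [roll, pitch, yaw] about the fixed x, y, z axes, in that order (R = Rz(yaw) Ry(pitch) Rx(roll)).
In Python, from bench import sense, eyes, job, models gives the robot as it stands. The module is installed in compiled form; this text tells all that it offers.
- The arm moves only by the tool apply_moves, never from a script. Its argument "rows" is a list of rows, each a list of 6 numbers: the shift along the tool's x, y, z in mm, then the turn, a rotation vector about the tool's x, y, z in rad. In form: [[dx, dy, dz, rx, ry, rz], ...]. A call has exactly 5 rows; each row shifts and turns the commanded pose from where the row before left it, along the tool's axes as they then stand; what a row does not reach is not made up. A row lasts 1/8 s, in which the tool goes at most 62.5 mm and 10.7 degrees, less where a joint would pass 70% of its speed; a pose out of reach is approached as far as the arm can. A call is refused whole if a number of a shift passes 62.5 or a number of a turn 0.188, either way. A call with a gripper value outside its range is refused whole. "fingers" is the finger opening in mm, from 0 to 85.4, set as the call begins (left out, the last holds). The fingers move at their own pace and stop on an object; "grip_force" is the grip in N (left out, the last holds). Time passes only in rows, so rows that do not move let the fingers close, or fill a call up. It gives the time, the measured TCP pose, the force, the opening and the grip force at its end, in the units of the state.
- sense(): the state, without advancing time (a new reading comes with each control period).
- eyes.snapshot(name): name is "scene" or "top" or "wrist"; returns (picture, depth): 384x512x3 uint8, red, green, blue; 384x512 float32, mm along the optical axis (not along the pixel's ray), 0 where there is no reading.
- eyes.get_calibration(name): a dict with "intrinsics" (3x3 intrinsics, pixels), "R" (3x3) and "t" (3): a world point X has camera coordinates R X + t; the wrist camera has in their place "mount" (4x4, takes a point from camera to tool coordinates, whose origin is the TCP and whose axes are the flange's). Camera axes: x right, y down, z forward; pixel columns grow to the right and rows downward; lengths in mm; the calibration is good to about 2 mm. The wrist camera is an equidistant fisheye: a pixel r from the principal point sees the ray r / f radians off the axis. A picture is of the moment at which its call begins: read the wrist's pose just before it. get_calibration takes no time and is no camera call.
- job.hand_in(): hands the job in; it is judged then, once.
Trained networks look in the newest picture that a camera, given by its name, has taken for a name from the list of things; names that differ only in an ending like _2 or _b are one class to them, and where a whole thing is asked for, a point or a joint stands for the part that bears it (a point fixed in the world has none). Each returns a list of dicts, best first, with "confidence" (0 to 1); they miss things now and then, are a little off and sometimes report something else, mostly with a low value. They report only what shows in the picture. A call takes as long as a camera call.
- models.boxes_of(name, camera): "xyz" ([x, y, z] in mm, in world coordinates, good to about 4 mm: the middle of the surface that is visible of it).
- models.cut_out(name, camera): "pixels" (384x512 bool, what is visible of it).
- models.place_of(name, camera): "xyz" ([x, y, z] in mm, in world coordinates, good to about 4 mm: a listed point, or the origin of a listed thing).
The state is a dict: "time": time; "joint_pos": joint angles; "qd": joint speeds; "joint_efforts": joint torques, N m; "tool_pos": TCP position; "tcp_rot": TCP orientation; "ft_force": force on the tool from outside, world axes, zero at the start; "wrist_torque": the same for the moment, N m; "finger_gap": finger opening in mm; "grip_force": force on a finger pad.
Only numpy, scipy, OpenCV 4.12 (cv2) and the standard library are available. Lean on these libraries where they do the work, as an engineer would, in place of code of your own. Each camera call takes 0.05 s, during which the arm holds its last target. There are 200 camera calls.

TASK

The lids of three food containers on the worktop in front of you were left sitting proud: with your fingertips press each one gently straight down until it is fully home, first the purple sugar canister by its wooden knob, then the red tub, last the small white tub. Do not pick up, tip or push the containers about or pull at the lids, leave everything else where it is, and end clear of it all.

Things in the scene. Friction and masses are not known exactly. Their poses are not given: they have to be found in the camera images.
- sugar_canister: purple canister, rounded square, 102x102 mm, 130 mm high with its wooden lid home; loose, stands upright on the worktop straight in front of the robot (a like canister far to the left beside the cooker, out of reach, is not meant); origin at the centre of its underside, z up.
- sugar_knob_top (a point): centre of the top of the round wooden knob (20 mm across, 17 mm high, in the middle of the wooden lid) of the purple sugar canister: the place to press. 130 mm above the worktop when the lid is home, higher by the lid's joint value.
- sugar_canister_lid (a joint): sugar canister: height of the lid above its seat, in m: 0 is fully home; it starts 0.005 to 0.009 proud. The lid slides straight up and down with the container, stays where it is left, needs about 3 N to move at an easy pace, and its top is springy: it sinks about 1 mm per 4 N of push and comes back when let go (this give is not part of the joint value).
- red_tub: round salmon-red tub with a flat pale lid, 102 mm across, 85 mm high with its lid home; loose, stands upright on the worktop; origin at the centre of its underside, z up.
- red_lid_top (a point): centre of the flat top of the red tub's lid (102 mm across): the place to press. 85 mm above the worktop when the lid is home, higher by the lid's joint value.
- red_tub_lid (a joint): red tub: height of the lid above its seat, in m: 0 is fully home; it starts 0.005 to 0.009 proud. The lid slides straight up and down with the container, stays where it is left, needs about 3 N to move at an easy pace, and its top is springy: it sinks about 1 mm per 4 N of push and comes back when let go (this give is not part of the joint value).
- white_tub: small round white tub with a flat white lid, 67 mm across, 51 mm high with its lid home; loose, stands upright on the worktop; origin at the centre of its underside, z up.
- white_lid_top (a point): centre of the flat top of the white tub's lid (66 mm across): the place to press. 51 mm above the worktop when the lid is home, higher by the lid's joint value.
- white_tub_lid (a joint): white tub: height of the lid above its seat, in m: 0 is fully home; it starts 0.005 to 0.009 proud. The lid slides straight up and down with the container, stays where it is left, needs about 3 N to move at an easy pace, and its top is springy: it sinks about 1 mm per 4 N of push and comes back when let go (this give is not part of the joint value).
- jam_jar: clear glass jam jar with a yellow lid, 64x69x88 mm; loose bystander, origin at the centre of its underside.
- mug: cream mug with yellow stripes, 86x120x101 mm; loose bystander, origin at the centre of its underside.
- spice_jar: slim glass spice jar with a red cap, 44 mm across, 105 mm high; loose bystander, origin at the centre of its underside.
- salt_shaker: glass salt shaker with a grey cap, 44 mm across, 90 mm high; loose bystander, origin at the centre of its underside.
- spoon: metal spoon lying flat, 188x39x16 mm; loose bystander, origin at the centre of its underside.

How it is judged (in metres and radians):
On the way, in this order (a step that is already met when the one before it is completed fails the run):
1. the sugar canister's lid is pressed home (value of joint sugar_canister_lid below 0.002 m), for 0.2 s.
2. the red tub's lid is pressed home (value of joint red_tub_lid below 0.002 m), for 0.2 s.
3. the white tub's lid is pressed home (value of joint white_tub_lid below 0.002 m), for 0.2 s.
At the end, for the whole second after the job is handed in: All three lids are within 2 mm of fully home; the three containers stand upright on the worktop, at rest and within 30 mm of where they started; no bystander has moved more than 20 mm (value of joint each of sugar_canister_lid, red_tub_lid, white_tub_lid below 0.002 m and angle between each of sugar_canister, red_tub, white_tub's own z axis and vertical below 0.1 rad and height (world z) of each of sugar_canister, red_tub, white_tub below 0.005 m and distance of each of sugar_canister, red_tub, white_tub from where it was at the start of the episode below 0.03 m and linear speed of each of sugar_canister, red_tub, white_tub below 0.02 m/s and distance of each of jam_jar, mug, spice_jar, salt_shaker, spoon from where it was at the start of the episode below 0.02 m); the robot touches nothing.
It fails at once if a lid is pressed down before the one ahead of it in the order is home ((value of joint red_tub_lid below 0.0035 m and value of joint sugar_canister_lid above 0.0035 m) or (value of joint white_tub_lid below 0.0035 m and value of joint red_tub_lid above 0.0035 m)).
It fails at once if a container is lifted, tipped, or shifted more than 30 mm, or its lid is pulled up (height (world z) of any of sugar_canister, red_tub, white_tub above 0.01 m or angle between any of sugar_canister, red_tub, white_tub's own z axis and vertical above 0.15 rad or distance of any of sugar_canister, red_tub, white_tub from where it was at the start of the episode above 0.03 m or value of joint any of sugar_canister_lid, red_tub_lid, white_tub_lid above 0.013 m).
It fails at once if the robot presses on a container or its lid with more than 25 N (contact force between any of the fingers, the arm and sugar_canister above 25 N or contact force between any of the fingers, the arm and red_tub above 25 N or contact force between any of the fingers, the arm and white_tub above 25 N).
It fails at once if a bystander is moved by more than 20 mm (distance of any of jam_jar, mug, spice_jar, salt_shaker, spoon from where it was at the start of the episode above 0.02 m).
It also fails if it takes over 51 s, if anything falls off the work surface, if the arm or the gripper's body presses on something with over 40 N, if the wrist force passes 120 N, or if a joint passes its speed limit or range.

## Working session

There is one attempt and no reset: what is moved stays moved. The work goes in short steps, Python scripts to look and compute and a tool call to move; the robot and the scene stay as the last step left them, time stands still between calls to the robot, and variables do not carry over. Pictures are saved under pics/ and viewed, at most 10 in all, crops included, and the job is handed in when it is done.

Besides the shell and the picture viewer there is one more tool, called after "Emit:" as name(argument=value, ...) on one line, values as JSON. apply_moves: Moves the arm, as the interface text tells. Its arguments: {"type":"object","properties":{"rows":{"type":"array"},"fingers":{"type":"number"},"grip_force":{"type":"number"}},"required":["rows"]}

```bash
mkdir -p pics; python3 - <<'E'
from bench import sense, eyes, models
import cv2, numpy as np
s=sense();print(s['time'],s['tool_pos'],s['tcp_rot'],s['ft_force'],s['finger_gap'])
P={}
for c in ('scene','top'):
    p,d=eyes.snapshot(c);P[c]=p
    np.savez(f'{c}.npz',p=p,d=d)
    for n in ['sugar_knob_top','red_lid_top','white_lid_top','sugar_canister','red_tub','white_tub','jam_jar','mug','spice_jar','salt_shaker','spoon']:
        r=models.place_of(n,c)
        print(c,n,[(np.round(q['xyz']),round(q['confidence'],2)) for q in r[:2]])
cv2.imwrite('pics/a.png',cv2.resize(np.hstack([P['scene'],P['top']])[:,:,::-1],(800,300)))
cv2.imwrite('pics/top.png',P['top'][:,:,::-1]);cv2.imwrite('pics/scene.png',P['scene'][:,:,::-1])
print(sense()['time'])
E
```

```text
0.0 [152.19055977 579.804738   230.22392346] [-1.79892952e+02 -8.87061765e-03  1.65284960e+02] [-0.32144271  0.55502364  0.70901407] 85.35662516435383
scene sugar_knob_top [(array([582., 233., 138.]), 0.75)]
scene red_lid_top [(array([461., 359.,  94.]), 0.84)]
scene white_lid_top [(array([478.,  -2.,  55.]), 0.87)]
scene sugar_canister [(array([578., 234.,   1.]), 0.72)]
scene red_tub [(array([459., 360.,  -2.]), 0.73)]
scene white_tub [(array([480.,   0.,  -1.]), 0.57)]
scene jam_jar [(array([463., 195.,   2.]), 0.96)]
scene mug [(array([644., 413.,  -3.]), 0.73), (array([746., -34.,  -2.]), 0.65)]
scene spice_jar [(array([711., 343.,   0.]), 0.92)]
scene salt_shaker [(array([638., 410.,  -2.]), 0.58)]
scene spoon [(array([488., 560.,  -2.]), 0.66)]
top sugar_knob_top [(array([581., 232., 132.]), 0.87)]
top red_lid_top [(array([452., 361.,  96.]), 0.95)]
top white_lid_top [(array([480.,  -2.,  54.]), 0.81)]
top sugar_canister [(array([580., 233.,  -2.]), 0.92)]
top red_tub [(array([462., 363.,   0.]), 0.88)]
top white_tub [(array([479.,  -2.,   2.]), 0.74)]
top jam_jar [(array([462., 194.,   1.]), 0.62)]
top mug [(array([741., -30.,   2.]), 0.8)]
top spice_jar [(array([716., 344.,  -3.]), 0.79), (array([456., 360.,  95.]), 0.31)]
top salt_shaker [(array([639., 413.,   2.]), 0.57), (array([581., 235., 136.]), 0.18)]
top spoon [(array([481., 563.,  -2.]), 0.62)]
1.2
```

View pics/top.png

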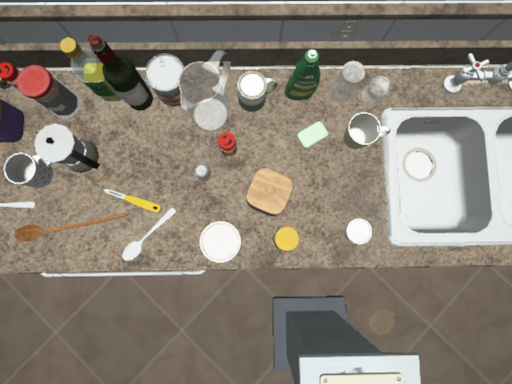

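View pics/scene.png

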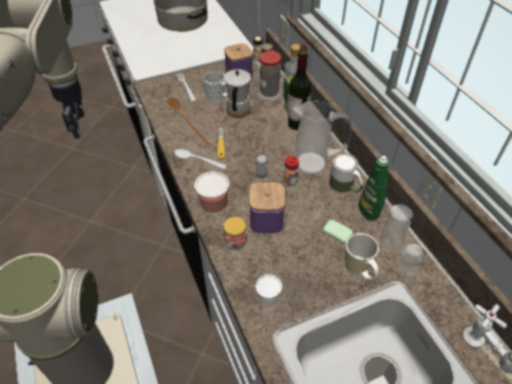

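```bash
python3 - <<'E'
from bench import eyes
import numpy as np
for c in ('top','scene'):
    k=eyes.get_calibration(c);K,R,t=[np.array(k[q]) for q in('intrinsics','R','t')]
    d=np.load(f'{c}.npz')['d'];v,u=np.mgrid[:384,:512]
    cam=np.stack([(u-K[0,2])/K[0,0]*d,(v-K[1,2])/K[1,1]*d,d],-1)
    W=(cam-t)@R; W[d==0]=-9e3
    print(c,'cam pos',np.round(-R.T@t))
    for n,x,y,lo,hi,r in [('knob',581,233,125,150,25),('sugar lid',581,233,105,125,70),('red',461,361,82,105,70),('white',479,-2,45,65,50)]:
        m=(W[...,2]>lo)&(W[...,2]<hi)&(np.hypot(W[...,0]-x,W[...,1]-y)<r)
        p=W[m]
        if len(p): print(n,len(p),np.round(np.median(p,0),1),'box',np.round((np.percentile(p,2,0)+np.percentile(p,98,0))/2,1),np.round(np.ptp(p,axis=0)))
    m=(np.hypot(W[...,0]-560,W[...,1]-100)<40);print('table z',np.median(W[m][:,2]))
E
```

```text
top cam pos [ 467.  286. 1019.]
knob 51 [580.9 237.1 132.3] box [580.2 235.8 132.1] [17. 17.  8.]
sugar lid 1499 [578.5 237.2 117.9] box [579.9 237.3 117.4] [113. 112.  15.]
red 1327 [457.2 362.1  90. ] box [457.2 360.8  90.4] [ 99. 100.  13.]
white 533 [479.6   1.9  53.3] box [478.9   2.5  53.4] [65. 66. 13.]
table z 0.017685762427720367
scene cam pos [ 203. -554. 1121.]
knob 39 [581.5 236.6 133.3] box [583.6 241.2 131.2] [32. 27. 13.]
sugar lid 917 [578.7 229.6 119.4] box [581.1 235.5 117.2] [116. 118.  19.]
red 758 [458.6 360.6  91.2] box [458.9 361.2  91. ] [100. 105.  17.]
white 514 [480.5   1.8  54.9] box [480.3   2.   54.3] [66. 69. 17.]
table z 1.716280853178783
```

Emit:
apply_moves(rows=[[0, 0, 0, 0, 0, 0], [0, 0, 0, 0, 0, 0], [0, 0, 0, 0, 0, 0], [0, 0, 0, 0, 0, 0], [0, 0, 0, 0, 0, 0]], fingers=0, grip_force=20)

```text
time: 1.82
tool_pos: [152.4, 580.3, 231.3]
tcp_rot: [-180.0, 0.0, 165.3]
ft_force: [-0.1, 0.3, -0.3]
finger_gap: -0.3
grip_force: 0.0
```

Emit:
apply_moves(rows=[[-50, -22, 0, 0, 0, 0], [-50, -22, 0, 0, 0, 0], [-50, -22, 0, 0, 0, 0], [-50, -22, 0, 0, 0, 0], [-50, -22, 0, 0, 0, 0]])

```text
time: 2.45
tool_pos: [367.5, 409.3, 231.5]
tcp_rot: [180.0, 0.0, 165.3]
ft_force: [1.0, 0.5, -0.4]
finger_gap: -0.1
grip_force: 0.0
```

Emit:
apply_moves(rows=[[-50, -22, 0, 0, 0, 0], [-50, -22, 10, 0, 0, 0], [-50, -22, 15, 0, 0, 0], [-50, -22, 15, 0, 0, 0], [-50, -22, 15, 0, 0, 0]])

```text
time: 3.08
tool_pos: [581.4, 239.3, 176.0]
tcp_rot: [180.0, 0.0, 165.3]
ft_force: [0.2, 0.8, 0.3]
finger_gap: 0.2
grip_force: 0.0
```

Emit:
apply_moves(rows=[[0, 0, 0, 0, 0, 0], [0, 0, 0, 0, 0, 0], [0, 0, 0, 0, 0, 0], [0, 0, 0, 0, 0, 0], [0, 0, 0, 0, 0, 0]])

```text
time: 3.7
tool_pos: [579.8, 241.3, 176.8]
tcp_rot: [180.0, 0.0, 165.4]
ft_force: [-0.7, -0.2, -0.3]
finger_gap: 0.1
grip_force: 0.0
```

Emit:
apply_moves(rows=[[-2, -4, 8, 0, 0, 0], [0, 0, 8, 0, 0, 0], [0, 0, 8, 0, 0, 0], [0, 0, 7, 0, 0, 0], [0, 0, 0, 0, 0, 0]])

```text
time: 4.32
tool_pos: [580.4, 236.0, 144.1]
tcp_rot: [-179.9, -0.1, 165.3]
ft_force: [0.8, 0.6, 0.4]
finger_gap: -0.2
grip_force: 0.0
```

```bash
python3 - <<'E'
from bench import sense, eyes
import cv2
s=sense();print(s['tool_pos'],s['ft_force'])
a=eyes.snapshot('scene')[0][150:260,200:330];b=eyes.snapshot('wrist')[0]
cv2.imwrite('pics/s1.png',cv2.hconcat([cv2.resize(a,(400,384)),cv2.resize(b,(400,300))[0:300].copy() if 0 else cv2.resize(b,(400,384))])[:,:,::-1])
E
```

```text
[580.40853285 235.98712062 144.10958679] [0.7968002  0.62719798 0.41268023]
```

View pics/s1.png

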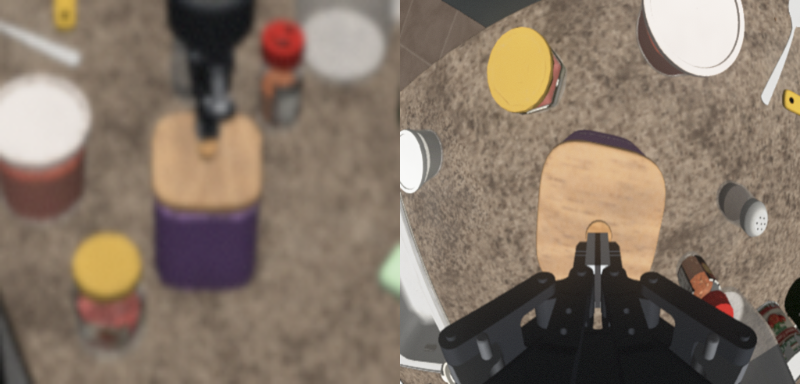

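The left half shows the closed fingertips just over the knob. In the right half, the wrist view, the knob is at (598,228), directly under the tip. Now I press slowly.

Emit:
apply_moves(rows=[[0, 0, 1, 0, 0, 0], [0, 0, 1, 0, 0, 0], [0, 0, 1, 0, 0, 0], [0, 0, 1, 0, 0, 0], [0, 0, 1, 0, 0, 0]])

```text
time: 5.05
tool_pos: [581.0, 236.2, 140.2]
tcp_rot: [-180.0, -0.0, 165.3]
ft_force: [-0.6, -0.6, 0.2]
finger_gap: 0.1
grip_force: 0.0
```

Emit:
apply_moves(rows=[[0, 0, 1, 0, 0, 0], [0, 0, 1, 0, 0, 0], [0, 0, 1, 0, 0, 0], [0, 0, 1, 0, 0, 0], [0, 0, 1, 0, 0, 0]])

```text
time: 5.68
tool_pos: [581.0, 236.2, 135.2]
tcp_rot: [-180.0, 0.0, 165.3]
ft_force: [0.5, -0.1, 1.2]
finger_gap: 0.4
grip_force: 0.4
```

Emit:
apply_moves(rows=[[0, 0, 0.8, 0, 0, 0], [0, 0, 0.8, 0, 0, 0], [0, 0, 0.8, 0, 0, 0], [0, 0, 0.8, 0, 0, 0], [0, 0, 0.8, 0, 0, 0]])

```text
time: 6.3
tool_pos: [581.1, 236.2, 131.3]
tcp_rot: [180.0, 0.0, 165.3]
ft_force: [-0.3, 0.0, 2.8]
finger_gap: 0.0
grip_force: 1.2
```

Emit:
apply_moves(rows=[[0, 0, 0.5, 0, 0, 0], [0, 0, 0.5, 0, 0, 0], [0, 0, 0.5, 0, 0, 0], [0, 0, 0, 0, 0, 0], [0, 0, 0, 0, 0, 0]])

```text
time: 6.92
tool_pos: [581.0, 236.2, 129.8]
tcp_rot: [180.0, 0.0, 165.3]
ft_force: [-0.5, -0.4, 1.2]
finger_gap: -0.0
grip_force: 1.0
```

Emit:
apply_moves(rows=[[0, 0, 0.5, 0, 0, 0], [0, 0, 0.5, 0, 0, 0], [0, 0, 0.5, 0, 0, 0], [0, 0, 0, 0, 0, 0], [0, 0, 0, 0, 0, 0]])

```text
time: 7.55
tool_pos: [581.0, 236.2, 128.3]
tcp_rot: [180.0, 0.0, 165.3]
ft_force: [0.4, 0.3, 2.2]
finger_gap: 0.1
grip_force: 1.3
```

Emit:
apply_moves(rows=[[0, 0, 0.5, 0, 0, 0], [0, 0, 0.5, 0, 0, 0], [0, 0, 0, 0, 0, 0], [0, 0, 0, 0, 0, 0], [0, 0, 0, 0, 0, 0]])

```text
time: 8.18
tool_pos: [581.1, 236.2, 127.6]
tcp_rot: [180.0, 0.0, 165.3]
ft_force: [-0.8, 0.1, 4.9]
finger_gap: 0.1
grip_force: 2.5
```

Emit:
apply_moves(rows=[[0, 0, 0.5, 0, 0, 0], [0, 0, 0.5, 0, 0, 0], [0, 0, 0, 0, 0, 0], [0, 0, 0, 0, 0, 0], [0, 0, 0, 0, 0, 0]])

```text
time: 8.8
tool_pos: [581.2, 236.3, 126.9]
tcp_rot: [180.0, 0.0, 165.3]
ft_force: [-2.8, -0.2, 6.8]
finger_gap: -0.2
grip_force: 3.4
```

Emit:
apply_moves(rows=[[0, 0, 0.5, 0, 0, 0], [0, 0, 0.5, 0, 0, 0], [0, 0, 0, 0, 0, 0], [0, 0, 0, 0, 0, 0], [0, 0, 0, 0, 0, 0]])

```text
time: 9.43
tool_pos: [581.3, 236.3, 126.4]
tcp_rot: [180.0, 0.0, 165.3]
ft_force: [-2.6, -0.6, 9.8]
finger_gap: -0.2
grip_force: 4.5
```

Emit:
apply_moves(rows=[[0, 0, -2, 0, 0, 0], [0, 0, -6, 0, 0, 0], [0, 0, -14, 0, 0, 0], [0, 0, -14, 0, 0, 0], [0, 0, -14, 0, 0, 0]])

```text
time: 10.05
tool_pos: [581.3, 236.2, 176.7]
tcp_rot: [180.0, 0.0, 165.3]
ft_force: [0.7, 1.0, 0.5]
finger_gap: 0.1
grip_force: 0.0
```

```bash
python3 - <<'E'
from bench import sense, eyes, models
import numpy as np
for c in ('top','scene'):
    eyes.snapshot(c)
    for n in ['sugar_knob_top','sugar_canister']:
        r=models.place_of(n,c); print(c,n,[(np.round(q['xyz']),round(q['confidence'],2)) for q in r[:1]])
E
```

```text
top sugar_knob_top [(array([584., 234., 127.]), 0.77)]
top sugar_canister [(array([582., 234.,  -2.]), 0.81)]
scene sugar_knob_top [(array([584., 239., 131.]), 0.76)]
scene sugar_canister [(array([582., 235.,  -1.]), 0.68)]
```

Emit:
apply_moves(rows=[[38, 22, 0, 0, 0, 0], [38, 22, 0, 0, 0, 0], [38, 23, 0, 0, 0, 0], [37, 23, 15, 0, 0, 0], [0, 0, 20, 0, 0, 0]])

```text
time: 10.98
tool_pos: [455.8, 363.7, 139.7]
tcp_rot: [180.0, -0.0, 165.5]
ft_force: [0.0, -1.4, -0.1]
finger_gap: -0.3
grip_force: 0.0
```

Emit:
apply_moves(rows=[[0, 0, 15, 0, 0, 0], [0, 0, 15, 0, 0, 0], [0, 0, 6, 0, 0, 0], [0, 0, 0, 0, 0, 0], [0, 0, 0, 0, 0, 0]])

```text
time: 11.6
tool_pos: [458.5, 361.7, 105.1]
tcp_rot: [179.9, 0.0, 165.3]
ft_force: [0.1, -0.3, -0.0]
finger_gap: -0.1
grip_force: 0.0
```

Emit:
apply_moves(rows=[[0, 0, 2, 0, 0, 0], [0, 0, 2, 0, 0, 0], [0, 0, 2, 0, 0, 0], [0, 0, 2, 0, 0, 0], [0, 0, 1, 0, 0, 0]])

```text
time: 12.22
tool_pos: [457.7, 361.5, 95.0]
tcp_rot: [-180.0, -0.0, 165.3]
ft_force: [0.8, 0.7, -0.8]
finger_gap: 0.1
grip_force: 0.0
```

Emit:
apply_moves(rows=[[0, 0, 1, 0, 0, 0], [0, 0, 1, 0, 0, 0], [0, 0, 1, 0, 0, 0], [0, 0, 1, 0, 0, 0], [0, 0, 1, 0, 0, 0]])

```text
time: 12.85
tool_pos: [457.9, 361.6, 90.6]
tcp_rot: [180.0, 0.0, 165.3]
ft_force: [-0.8, -0.7, 2.5]
finger_gap: -0.2
grip_force: 1.5
```

Emit:
apply_moves(rows=[[0, 0, 0.8, 0, 0, 0], [0, 0, 0.8, 0, 0, 0], [0, 0, 0.8, 0, 0, 0], [0, 0, 0.8, 0, 0, 0], [0, 0, 0.8, 0, 0, 0]])

```text
time: 13.48
tool_pos: [457.9, 361.6, 86.3]
tcp_rot: [180.0, 0.0, 165.3]
ft_force: [-0.5, -1.0, 3.0]
finger_gap: -0.2
grip_force: 1.5
```

Emit:
apply_moves(rows=[[0, 0, 0.8, 0, 0, 0], [0, 0, 0.8, 0, 0, 0], [0, 0, 0.8, 0, 0, 0], [0, 0, 0.6, 0, 0, 0], [0, 0, 0, 0, 0, 0]])

```text
time: 14.1
tool_pos: [457.9, 361.7, 83.6]
tcp_rot: [180.0, 0.0, 165.3]
ft_force: [-1.1, -0.4, 5.1]
finger_gap: 0.3
grip_force: 2.8
```

Emit:
apply_moves(rows=[[0, 0, 0.5, 0, 0, 0], [0, 0, 0.5, 0, 0, 0], [0, 0, 0, 0, 0, 0], [0, 0, 0, 0, 0, 0], [0, 0, 0, 0, 0, 0]])

```text
time: 14.72
tool_pos: [458.0, 361.7, 83.0]
tcp_rot: [180.0, 0.0, 165.3]
ft_force: [-2.5, -1.3, 8.1]
finger_gap: 0.3
grip_force: 4.0
```

Emit:
apply_moves(rows=[[0, 0, 0.4, 0, 0, 0], [0, 0, 0.4, 0, 0, 0], [0, 0, 0, 0, 0, 0], [0, 0, 0, 0, 0, 0], [0, 0, 0, 0, 0, 0]])

```text
time: 15.35
tool_pos: [458.1, 361.8, 82.5]
tcp_rot: [180.0, 0.0, 165.3]
ft_force: [-3.1, -1.4, 9.4]
finger_gap: -0.3
grip_force: 4.9
```

Emit:
apply_moves(rows=[[0, 0, -2, 0, 0, 0], [0, 0, -6, 0, 0, 0], [0, 0, -18, 0, 0, 0], [0, 0, -18, 0, 0, 0], [0, 0, -18, 0, 0, 0]])

```text
time: 15.98
tool_pos: [458.2, 361.8, 145.5]
tcp_rot: [179.9, 0.1, 165.3]
ft_force: [0.1, 0.1, -0.2]
finger_gap: 0.2
grip_force: 0.0
```

Emit:
apply_moves(rows=[[-14, -43, 0, 0, 0, 0], [-14, -43, 0, 0, 0, 0], [-14, -43, 0, 0, 0, 0], [-14, -43, 0, 0, 0, 0], [-14, -43, 0, 0, 0, 0]])

```text
time: 16.6
tool_pos: [471.3, 134.5, 144.9]
tcp_rot: [180.0, 0.1, 165.3]
ft_force: [0.8, -0.4, 0.2]
finger_gap: -0.1
grip_force: 0.0
```

Emit:
apply_moves(rows=[[-14, -43, 0, 0, 0, 0], [-14, -43, 10, 0, 0, 0], [-14, -41, 15, 0, 0, 0], [0, 0, 20, 0, 0, 0], [0, 0, 20, 0, 0, 0]])

```text
time: 17.23
tool_pos: [480.0, 1.5, 79.3]
tcp_rot: [180.0, 0.1, 165.2]
ft_force: [-0.3, -0.3, 0.1]
finger_gap: -0.1
grip_force: 0.0
```

Emit:
apply_moves(rows=[[0, 0, 6, 0, 0, 0], [0, 0, 3, 0, 0, 0], [0, 0, 0, 0, 0, 0], [0, 0, 0, 0, 0, 0], [0, 0, 0, 0, 0, 0]])

```text
time: 17.85
tool_pos: [479.7, 2.4, 70.0]
tcp_rot: [180.0, 0.0, 165.3]
ft_force: [-0.8, 0.1, -0.5]
finger_gap: -0.2
grip_force: 0.0
```

Contact should come at about 57 mm, and the lid is home at 51 mm.

Emit:
apply_moves(rows=[[0, 0, 2, 0, 0, 0], [0, 0, 2, 0, 0, 0], [0, 0, 2, 0, 0, 0], [0, 0, 2, 0, 0, 0], [0, 0, 1, 0, 0, 0]])

```text
time: 18.48
tool_pos: [479.2, 2.4, 60.3]
tcp_rot: [-180.0, -0.0, 165.3]
ft_force: [0.7, 0.3, 0.5]
finger_gap: 0.1
grip_force: 0.0
```

Emit:
apply_moves(rows=[[0, 0, 1, 0, 0, 0], [0, 0, 1, 0, 0, 0], [0, 0, 1, 0, 0, 0], [0, 0, 1, 0, 0, 0], [0, 0, 1, 0, 0, 0]])

```text
time: 19.1
tool_pos: [479.4, 2.4, 55.6]
tcp_rot: [180.0, 0.0, 165.3]
ft_force: [-1.1, -0.0, 2.8]
finger_gap: 0.4
grip_force: 1.4
```

Emit:
apply_moves(rows=[[0, 0, 0.8, 0, 0, 0], [0, 0, 0.8, 0, 0, 0], [0, 0, 0.8, 0, 0, 0], [0, 0, 0.8, 0, 0, 0], [0, 0, 0.8, 0, 0, 0]])

```text
time: 19.73
tool_pos: [479.4, 2.3, 51.5]
tcp_rot: [180.0, 0.0, 165.3]
ft_force: [-0.7, 0.2, 2.7]
finger_gap: -0.0
grip_force: 1.5
```

Emit:
apply_moves(rows=[[0, 0, 0.8, 0, 0, 0], [0, 0, 0.8, 0, 0, 0], [0, 0, 0.6, 0, 0, 0], [0, 0, 0, 0, 0, 0], [0, 0, 0, 0, 0, 0]])

```text
time: 20.35
tool_pos: [479.4, 2.3, 49.6]
tcp_rot: [180.0, 0.0, 165.3]
ft_force: [-1.7, 0.7, 5.5]
finger_gap: -0.3
grip_force: 2.8
```

Emit:
apply_moves(rows=[[0, 0, 0.5, 0, 0, 0], [0, 0, 0.5, 0, 0, 0], [0, 0, 0, 0, 0, 0], [0, 0, 0, 0, 0, 0], [0, 0, 0, 0, 0, 0]])

```text
time: 20.98
tool_pos: [479.5, 2.3, 48.8]
tcp_rot: [180.0, 0.0, 165.3]
ft_force: [-2.8, 1.1, 8.3]
finger_gap: 0.0
grip_force: 4.2
```

Emit:
apply_moves(rows=[[0, 0, 0.4, 0, 0, 0], [0, 0, 0.4, 0, 0, 0], [0, 0, 0, 0, 0, 0], [0, 0, 0, 0, 0, 0], [0, 0, 0, 0, 0, 0]])

```text
time: 21.6
tool_pos: [479.6, 2.3, 48.3]
tcp_rot: [180.0, 0.0, 165.3]
ft_force: [-2.9, -0.4, 10.6]
finger_gap: -0.1
grip_force: 5.3
```

Emit:
apply_moves(rows=[[0, 0, -2, 0, 0, 0], [0, 0, -6, 0, 0, 0], [0, 0, -25, 0, 0, 0], [0, 0, -40, 0, 0, 0], [0, 0, -40, 0, 0, 0]])

```text
time: 22.22
tool_pos: [478.7, 2.4, 161.2]
tcp_rot: [-180.0, -0.1, 165.3]
ft_force: [0.2, -0.4, -0.3]
finger_gap: 0.4
grip_force: 0.0
```

Emit:
apply_moves(rows=[[0, 0, -30, 0, 0, 0], [0, 0, -20, 0, 0, 0], [0, 0, 0, 0, 0, 0], [0, 0, 0, 0, 0, 0], [0, 0, 0, 0, 0, 0]])

```text
time: 22.85
tool_pos: [478.4, 2.4, 208.9]
tcp_rot: [-180.0, -0.1, 165.3]
ft_force: [0.4, 0.2, -0.3]
finger_gap: 0.0
grip_force: 0.0
```

```bash
python3 - <<'E'
from bench import sense, eyes, models
import numpy as np, cv2
for c in ('top','scene'):
    p,_=eyes.snapshot(c)
    if c=='scene': cv2.imwrite('pics/end.png',p[:,:,::-1])
    for n in ['sugar_knob_top','red_lid_top','white_lid_top','sugar_canister','red_tub','white_tub']:
        r=models.place_of(n,c); print(c,n,[(np.round(q['xyz']),round(q['confidence'],2)) for q in r[:1]])
E
```

```text
top sugar_knob_top [(array([581., 234., 128.]), 0.7)]
top red_lid_top [(array([452., 358.,  87.]), 0.66)]
top white_lid_top [(array([480.,   1.,  52.]), 0.65)]
top sugar_canister [(array([582., 236.,  -4.]), 0.76)]
top red_tub [(array([463., 362.,  -0.]), 0.55)]
top white_tub [(array([714., 348.,  -4.]), 0.64)]
scene sugar_knob_top []
scene red_lid_top [(array([459., 360.,  89.]), 0.53)]
scene white_lid_top [(array([483.,   1.,  49.]), 0.94)]
scene sugar_canister []
scene red_tub [(array([461., 358.,  -2.]), 0.68)]
scene white_tub [(array([481.,   1.,  -4.]), 0.77)]
```

View pics/end.png

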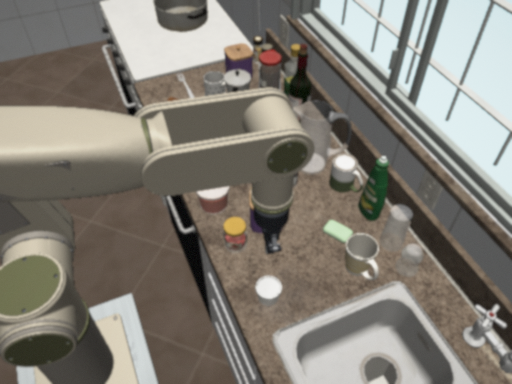

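The arm is clear: the gripper at (272,240) hangs well above the white tub at (268,288), and the tubs and jar stand where they were. The lid heights fit all three being home.

```bash
python3 -c "
from bench import job;print(job.hand_in())"
```

```text
the job is handed in; nothing more can be done
None
```

I pressed all three lids down in order (purple canister, red tub, white tub) at about 10 N each, moved the arm clear and handed the job in; heights and forces fit all three being home, but the hand-in gave no verdict.

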